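# Close up the reagent chiller

### The arm

A 6-joint arm with a two-finger parallel gripper is mounted at the origin on the work surface. World frame = base frame: x ahead of the robot, y to its left, z up, the work surface at z = 0. Lengths are in m, angles in rad, forces in N, time in s.
With the tool pointing down it reaches from about 0.35 to 0.975 m from the base axis. Payload 4.9 kg.
Tool frame: the origin (TCP) lies midway between the tips of the shut fingers; the grasp point (between the pads) lies 19 mm behind it; z points along the fingers, y is the line along which they close (so a half turn about z gives the same grasp; the last joint's range is limited). The gripper opens to 85 mm and grips with 20 to 120 N. Pads are 22 mm wide; open, the fingers measure 114 mm over their backs; the gripper's body (76 mm by 85 mm) begins 54 mm behind the grasp point. The pads swing forward as they close: fully open they stand 13 mm farther back than shut.
Start: joints at [-1.262, 0.053, 1.613, -0, 1.476, -0.119], TCP at [0.259, -0.569, 0.231] pointing down, gripper open.
Joint ranges: [-3.01, 3.01], [-1.01, 2.22], [0.06, 2.58], [-1.02, 4.17], [0.09, 2.62], [-3.14, 3.14]. Speed limits (rad/s): [2.57, 2.57, 3.14, 3.14, 3.14, 3.14].

### API

Orientations are given as a unit quaternion [x, y, z, w].
In Python, from plant import bot gives the robot as it stands.
- The arm moves only by the shell command python3 -m jog 'ROWS' [OPENING] [FORCE]. ROWS is JSON, a list of rows, each an object with "xyz": the shift along the world's x, y, z in m, a list of three; "spin": the turn about the world's z in degrees. In form: [{"xyz": [dx, dy, dz], "spin": spin}, ...]. A call has 1 to 12 rows; each row is the pose to reach, as a shift and turn from the pose commanded when the call began; what a row does not reach only later rows make up. A row lasts 1/8 s, in which the tool goes at most 62.5 mm and 10.7 degrees, less where a joint would pass 70% of its speed; a pose out of reach is approached as far as the arm can. A call with a gripper value outside its range is refused whole. OPENING is the finger opening in m, from 0 to 0.0854, set as the call begins (- or left out, the last holds). The fingers move at their own pace and stop on an object; FORCE is the grip in N (left out, the last holds). Time passes only in rows, so rows that repeat a pose let the fingers close. It gives the time, the measured TCP pose, the force, the opening and the grip force at its end, in the units of the state.
- bot.read_state(): the state, without advancing time (a new reading comes with each control period).
- bot.grab_frame(name): name is "scene" or "top"; returns the picture (384x512x3 uint8, red, green, blue); there is no depth.
- bot.camera_params(name): a dict with "fov_y" (degrees; the focal length in pixels is half the picture's height over the tangent of half this angle, whatever the lens; pixels are square), "cx", "cy" (the principal point, pixels), "pose" (4x4, takes a point from camera to world coordinates). Camera axes: x right, y down, z forward; pixel columns grow to the right and rows downward; lengths in m; the calibration is good to about 2 mm. A picture is of the moment at which its call begins. camera_params takes no time and is no camera call.
- bot.close_job(): hands the job in; it is judged then, once.
The state is a dict: "t": time; "qpos": joint angles; "joint_vel": joint speeds; "joint_efforts": joint torques, N m; "eef_pos": TCP position; "orientation": TCP orientation; "contact_force": force on the tool from outside, world axes, zero at the start; "ft_torque": the same for the moment, N m; "width": finger opening in m; "finger_force": force on a finger pad.
Only numpy, scipy, OpenCV 4.12 (cv2) and the standard library are available. Lean on these libraries where they do the work, as an engineer would, in place of code of your own. Each camera call takes 0.05 s, during which the arm holds its last target. There are 200 camera calls.

### The job

One of the three cassettes in the open reagent chiller has tipped over: push it back so that it stands upright in its place, leaving the others standing. Then push the chiller's lid over and down until it is fully shut, without slamming it. Only push with the fingers: do not lift any cassette, and leave the other things on the bench alone.

Things in the scene. Friction and masses are not known exactly. Their poses are not given: they have to be found in the camera images.
- chiller: white bench-top reagent chiller, fixed: an open-topped box 262 (x) x 157 (y) x 104 high mm, 6 mm walls, inner floor 12 mm above the table; origin at the centre of its underside, x along the lid's hinge, hinge on the +y rim. Inside it, between the low rib (see lane) and the -y wall's inner face (y -72.5 mm), the floor is bare
- lane (a point): middle of the cassette lane's floor, at chiller x 0, y +32.5, z 12 mm. The lane is 50 mm wide, along x, between a 6 mm aluminium rib on its -y side and a step on its hinge side, both 30 mm above its floor. Three cassettes stand in it in line, 82 mm apart, their 30 mm thickness across the lane
- lid (a joint): angle of the chiller's lid in rad: 0 fully shut (lying flat on the rim), 1.57 upright, up to 2.05 leaning back to +y. A white slab 262 x 157 x 18 mm, 0.4 kg, hinged along the +y rim (chiller frame). Its stiff hinge holds it at any angle; about 3 to 5 N near the free edge moves it
- lid_edge (a point): middle of the lid's free edge, on its outer face (the face that is on top when shut), 157 mm from the hinge axis
- lid_hinge (a point): middle of the hinge axis, at chiller x 0, y +78.5, z 104 mm; the lid's inner face lies in the plane through it, the outer face 18 mm further
- tipped: the tipped one, a black reagent cassette 70 (x) x 30 (y) x 75 mm with two white caps 10 mm high on top; origin at the centre of its underside, z towards the caps; about 0.12 kg. Its foot is in the lane; it leans about 0.6 rad over the rib to the chiller's -y side, its upper edge over the bare floor. Pushed back past its balance point (about 0.36 rad) it drops upright by itself
- standing_a: standing in the chiller's lane: a black plastic reagent cassette with a pale label and two white screw caps: block 70 (x) x 30 (y) x 75 high mm, plus caps 22 mm across and 10 high on top (85 mm in all); origin at the centre of its underside, z towards the caps; about 0.12 kg
- standing_b: standing in the chiller's lane: a black plastic reagent cassette with a pale label and two white screw caps: block 70 (x) x 30 (y) x 75 high mm, plus caps 22 mm across and 10 high on top (85 mm in all); origin at the centre of its underside, z towards the caps; about 0.12 kg
- spare: bystander standing on the table: a black plastic reagent cassette with a pale label and two white screw caps: block 70 (x) x 30 (y) x 75 high mm, plus caps 22 mm across and 10 high on top (85 mm in all); origin at the centre of its underside, z towards the caps; about 0.12 kg
- flask: bystander: amber glass bottle, 60 mm across, 130 high; origin at its underside
- beaker: bystander: glass beaker, 70 mm across, 85 high; origin at its underside
- jar: bystander: small clear jar, 48 mm across, 60 high; origin at its underside
- tipbox: bystander: closed blue pipette-tip box 120 x 80 x 50 mm; origin at its underside
There are look-alikes about, which are no part of the job. Leave any pink look-alike of the tipped alone.

How it is judged:
By the outcome, as a careful person would: the job done as asked, in the order asked, and still so for the second after the job is handed in, with the robot touching nothing.
It also fails if it takes over 51 s, if anything falls off the work surface, if the arm or the gripper's body presses on something with over 40 N, if the wrist force passes 120 N, or if a joint passes its speed limit or range.

## Working session

There is one attempt and no reset: what is moved stays moved. The work goes in short steps, Python scripts to look and compute and a shell command to move; the robot and the scene stay as the last step left them, time stands still between calls to the robot, and variables do not carry over. Pictures are saved under pics/ and viewed, at most 10 in all, crops included, and the job is handed in when it is done.

```bash
mkdir -p pics; ls
cat > h.py <<'E'
import numpy as np,cv2
from plant import bot
def P(name):
    c=bot.camera_params(name);f=192/np.tan(np.radians(c['fov_y']/2));return f,c['cx'],c['cy'],np.array(c['pose'])
def ray(name,u,v,z):
    f,cx,cy,T=P(name);d=T[:3,:3]@np.array([(u-cx)/f,(v-cy)/f,1]);o=T[:3,3];return o+d*(z-o[2])/d[2]
def proj(name,p):
    f,cx,cy,T=P(name);q=T[:3,:3].T@(np.array(p)-T[:3,3]);return f*q[0]/q[2]+cx,f*q[1]/q[2]+cy
E
python3 - <<'E'
from h import *
a=bot.grab_frame("scene");b=bot.grab_frame("top")
np.save('a.npy',a);np.save('b.npy',b)
for n,i in(("scene",a),("top",b)):
    cv2.imwrite(f'pics/{n}0.png',cv2.resize(i[:,:,::-1],(800,600),interpolation=cv2.INTER_CUBIC)); print(P(n))
print(bot.read_state())
E
```

```text
pics
(np.float64(470.3311834801605), 256.48652918612316, 192.1600871384094, array([[-0.96034451,  0.23600003, -0.14846689,  0.75238401],
       [ 0.27844119,  0.78417136, -0.5545681 ,  0.92147025],
       [-0.01445461, -0.57391572, -0.81878679,  1.34680261],
       [ 0.        ,  0.        ,  0.        ,  1.        ]]))
(np.float64(424.2236528889494), 254.01392005656905, 194.80690031588662, array([[ 0.01528808, -0.99076339,  0.13473744,  0.39616286],
       [-0.99964884, -0.0122281 ,  0.0235091 ,  0.04494353],
       [-0.02164437, -0.13504953, -0.99060242,  1.28469445],
       [ 0.        ,  0.        ,  0.        ,  1.        ]]))
{'t': 0.1, 'qpos': array([-1.26196286e+00,  5.33101063e-02,  1.61413662e+00,  1.22069672e-05,
        1.47598863e+00, -1.19018265e-01]), 'joint_vel': array([ 0.00064881, -0.00206471, -0.00271261,  0.00043974,  0.00019143,
        0.00077855]), 'joint_efforts': array([ 4.67419395e-04, -3.94902778e+01, -3.71362352e+01, -9.17172497e-05,
        3.87266366e-03,  2.02989378e-05]), 'eef_pos': array([ 0.25914754, -0.56813613,  0.230186  ]), 'orientation': array([ 9.77204703e-01,  2.12297242e-01, -8.12639063e-05, -9.17781441e-04]), 'contact_force': array([0.32962403, 0.28976352, 0.2613432 ]), 'ft_torque': array([-0.01886897, -0.02846016, -0.04569102]), 'finger_force': 0.0, 'width': 0.08493312747440526}
```

View pics/scene0.png

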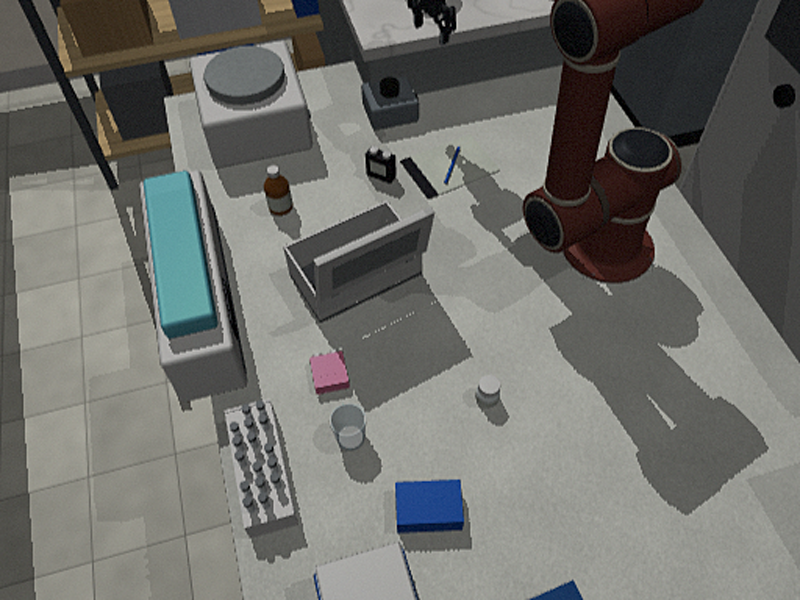

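View pics/top0.png

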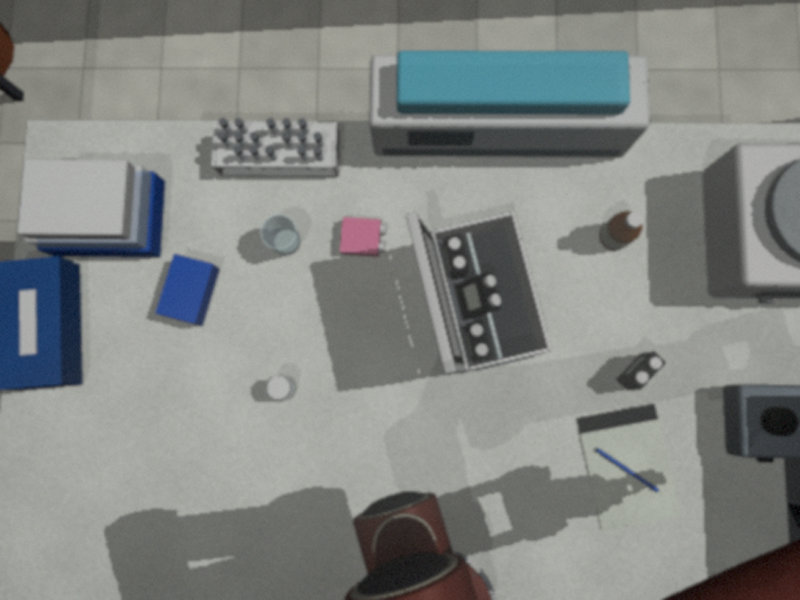

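The top view shows the chiller at 800-scale px (437..548, 215..370), with the lid upright on its left (+y) side. Tipped candidates are the black cassette at (478,295), middle of the lane and leaning right over the rib, and the pink look-alike at (360,236). The black one in the lane fits. The spare at (640,370) is outside the chiller. I'll confirm in an enlarged crop.

Run:
```python
from h import *
b=np.load('b.npy')
# crop cols 256-366, rows 128-244 x6
c=b[130:245,250:370][:,:,::-1]
c=cv2.resize(c,None,fx=5,fy=5,interpolation=cv2.INTER_CUBIC);c=cv2.convertScaleAbs(c,alpha=1.4)
cv2.imwrite('pics/crop.png',c)
for u,v in((513,215),(548,350)): print(ray('top',u*.64,v*.64,.104))
```

```text
[ 0.72396278 -0.13640709  0.104     ]
[ 0.47846446 -0.19618505  0.104     ]
```

View pics/crop.png

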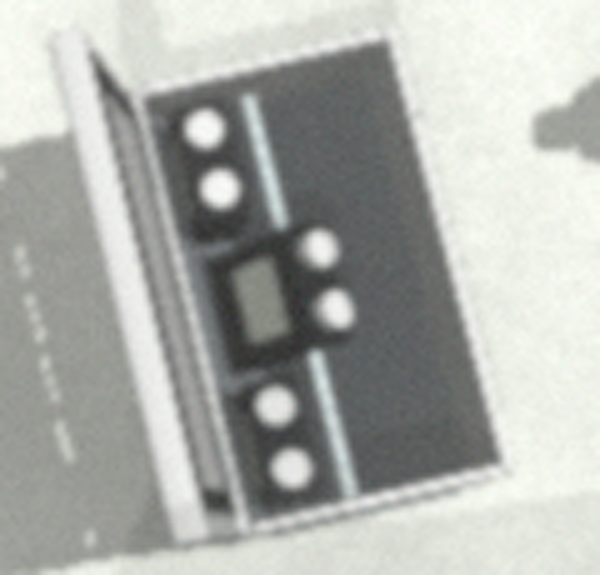

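The crop confirms the tipped cassette: black, middle of the lane, label face up, caps at crop px (319,248) and (335,308), over the rib. The standing ones have caps at (205,130)/(220,190) and (275,405)/(292,468). Next is the geometry in the chiller frame.

```bash
cat >> h.py <<'E'
def crop(u,v): return u/5+250,v/5+130
A=ray('top',*crop(390,38),.104);B=ray('top',*crop(505,468),.104)
yaw=np.arctan2(A[1]-B[1],A[0]-B[0]);X=np.array([np.cos(yaw),np.sin(yaw),0]);Y=np.array([-X[1],X[0],0]);Z=np.array([0,0,1.])
C=(A+B)/2+.0785*Y;C[2]=0
def W(x,y,z):return C+x*X+y*Y+z*Z
def L(p):d=np.array(p)-C;return np.array([d@X,d@Y,d[2]])
E
python3 - <<'E'
from h import *
print('yaw',np.degrees(yaw),'C',C,'len',np.linalg.norm(A-B))
for n,u,v,z in(('a',205,130,.097),('a',220,190,.097),('b',275,405,.097),('b',292,468,.097),('t',319,248,.088),('t',335,308,.088),('rib',250,97,.042),('rib',348,492,.042),('hingecorner',148,92,.104),('hc2',243,525,.104)): print(n,np.round(L(ray('top',*crop(u,v),z))*1e3))
for ph in np.arange(1.2,2.06,.1):
    o=[W(s*.131,.0785-.157*np.cos(ph)+.018*np.sin(ph),.104+.157*np.sin(ph)+.018*np.cos(ph)) for s in(1,-1)]
    print(round(ph,2),[np.round((np.array(proj('top',p))-[250,130])*5) for p in o],[np.round(np.array(proj('scene',p))/.64) for p in o])
E
```

```text
yaw 14.120769694997138 C [ 0.58261748 -0.09010802  0.        ] len 0.25198498474059877
a [100.  36.  97.]
a [64. 36. 97.]
b [-62.  36.  97.]
b [-99.  35.  97.]
t [ 20. -12.  88.]
t [-16. -12.  88.]
rib [125.  -2.  42.]
rib [-117.    0.   42.]
hingecorner [128.  63. 104.]
hc2 [-123.   70.  104.]
1.2 [array([206.,  -0.]), array([337., 513.])] [array([299., 235.]), array([415., 184.])]
1.3 [array([176.,   5.]), array([307., 520.])] [array([302., 240.]), array([419., 188.])]
1.4 [array([146.,  11.]), array([275., 527.])] [array([306., 244.]), array([423., 192.])]
1.5 [array([115.,  18.]), array([243., 535.])] [array([310., 250.]), array([427., 197.])]
1.6 [array([84., 26.]), array([211., 542.])] [array([313., 256.]), array([432., 203.])]
1.7 [array([53., 35.]), array([179., 550.])] [array([317., 262.]), array([436., 209.])]
1.8 [array([24., 45.]), array([148., 557.])] [array([321., 269.]), array([440., 215.])]
1.9 [array([-4., 54.]), array([119., 565.])] [array([325., 277.]), array([443., 222.])]
2.0 [array([-30.,  65.]), array([ 91., 572.])] [array([329., 284.]), array([447., 229.])]
```

```bash
python3 -m jog '[{"xyz":[0.03,0.04,0],"spin":-1},{"xyz":[0.07,0.09,0],"spin":-3},{"xyz":[0.105,0.135,0],"spin":-5},{"xyz":[0.14,0.18,0],"spin":-7},{"xyz":[0.175,0.225,0],"spin":-9},{"xyz":[0.21,0.27,0],"spin":-10.4},{"xyz":[0.245,0.315,0],"spin":-10.4},{"xyz":[0.28,0.355,0],"spin":-10.4},{"xyz":[0.31,0.395,0],"spin":-10.4},{"xyz":[0.338,0.428,0],"spin":-10.4},{"xyz":[0.338,0.428,0],"spin":-10.4},{"xyz":[0.338,0.428,0],"spin":-10.4}]' 0 40; python3 -c "
from h import *
s=bot.read_state();print(L(s['eef_pos']),s['qpos'])
cv2.imwrite('pics/s1.png',cv2.resize(bot.grab_frame('scene')[90:230,150:320,::-1],None,fx=4,fy=4))"
```

```text
t: 1.6
eef_pos: [0.5968, -0.1409, 0.2307]
orientation: [0.992, 0.123, -0.001, -0.0]
contact_force: [0.4, -0.3, -0.2]
width: -0.0005
finger_force: 0.0
[ 0.00134171 -0.05269401  0.23070429] [-3.52894090e-01  2.62152930e-02  1.64113226e+00 -5.27160384e-04
  1.47539286e+00  9.71535524e-01]
```

View pics/s1.png

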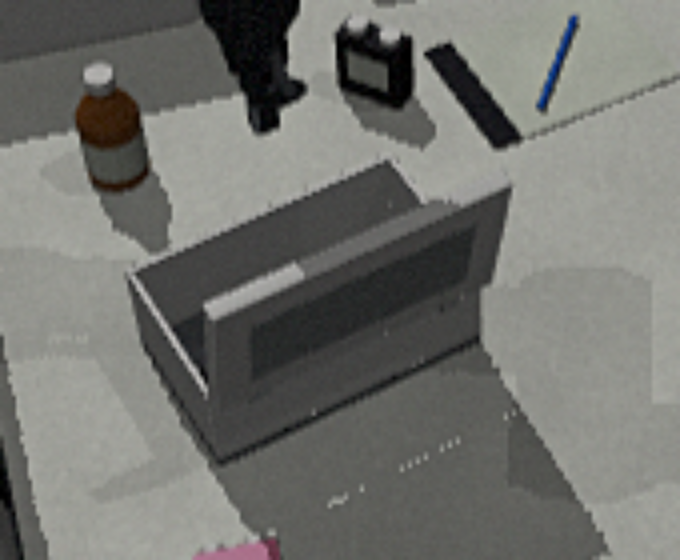

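The picture shows the shut fingers above the chiller at about (265,120), with the lid upright and clear. Going down beside the rib next.

```bash
python3 -m jog '[{"xyz":[0,0,-0.02],"spin":0},{"xyz":[0,0,-0.045],"spin":0},{"xyz":[0,0,-0.07],"spin":0},{"xyz":[0,0,-0.095],"spin":0},{"xyz":[0,0,-0.12],"spin":0},{"xyz":[0,0,-0.14],"spin":0},{"xyz":[0,0,-0.155],"spin":0},{"xyz":[0,0,-0.168],"spin":0},{"xyz":[0,0,-0.168],"spin":0}]' && python3 -m jog '[{"xyz":[-0.001,0.004,0],"spin":0},{"xyz":[-0.002,0.008,0],"spin":0},{"xyz":[-0.003,0.012,0],"spin":0},{"xyz":[-0.004,0.016,0],"spin":0},{"xyz":[-0.005,0.02,0],"spin":0},{"xyz":[-0.006,0.024,0],"spin":0},{"xyz":[-0.007,0.028,0],"spin":0},{"xyz":[-0.008,0.031,0],"spin":0},{"xyz":[-0.0085,0.034,0],"spin":0},{"xyz":[-0.009,0.037,0],"spin":0},{"xyz":[-0.01,0.04,0],"spin":0},{"xyz":[-0.01,0.04,0],"spin":0}]'; python3 -c "
from h import *
s=bot.read_state();print(L(s['eef_pos'])*1e3)"
```

```text
t: 2.78
eef_pos: [0.5974, -0.1408, 0.063]
orientation: [0.992, 0.123, -0.0, -0.0]
contact_force: [0.1, 0.3, 0.1]
width: -0.0001
finger_force: 0.0
t: 4.28
eef_pos: [0.5866, -0.1, 0.0625]
orientation: [0.992, 0.123, -0.001, -0.0]
contact_force: [-0.4, 0.2, -0.0]
width: -0.0002
finger_force: 0.0
[  1.48030955 -10.57479588  62.47347807]
```

```bash
python3 -m jog '[{"xyz":[-0.001,0.003,0],"spin":0},{"xyz":[-0.0015,0.006,0],"spin":0},{"xyz":[-0.002,0.009,0],"spin":0},{"xyz":[-0.003,0.012,0],"spin":0},{"xyz":[-0.003,0.012,0],"spin":0},{"xyz":[-0.003,0.012,0],"spin":0}]'&&  python3 -m jog '[{"xyz":[0.002,-0.008,0],"spin":0},{"xyz":[0.005,-0.02,0],"spin":0},{"xyz":[0.01,-0.04,0],"spin":0},{"xyz":[0.01,-0.04,0.02],"spin":0},{"xyz":[0.01,-0.04,0.06],"spin":0},{"xyz":[0.01,-0.04,0.1],"spin":0},{"xyz":[0.01,-0.04,0.15],"spin":0},{"xyz":[0.01,-0.06,0.2],"spin":0},{"xyz":[0.02,-0.11,0.24],"spin":0},{"xyz":[0.03,-0.16,0.25],"spin":0},{"xyz":[0.03,-0.2,0.25],"spin":0},{"xyz":[0.03,-0.2,0.25],"spin":0}]'; python3 -c "
from h import *
c=bot.grab_frame('top')[120:250,240:400,::-1]
cv2.imwrite('pics/t2.png',cv2.convertScaleAbs(cv2.resize(c,None,fx=4.5,fy=4.5,interpolation=2),alpha=1.4))"
```

```text
t: 5.03
eef_pos: [0.5843, -0.0886, 0.0633]
orientation: [0.992, 0.123, 0.0, 0.0]
contact_force: [0.4, 0.2, 0.3]
width: -0.0001
finger_force: 0.0
t: 6.52
eef_pos: [0.6138, -0.2915, 0.3144]
orientation: [0.993, 0.121, 0.0, 0.0]
contact_force: [-0.3, -0.2, 0.4]
width: -0.0002
finger_force: 0.0
```

View pics/t2.png

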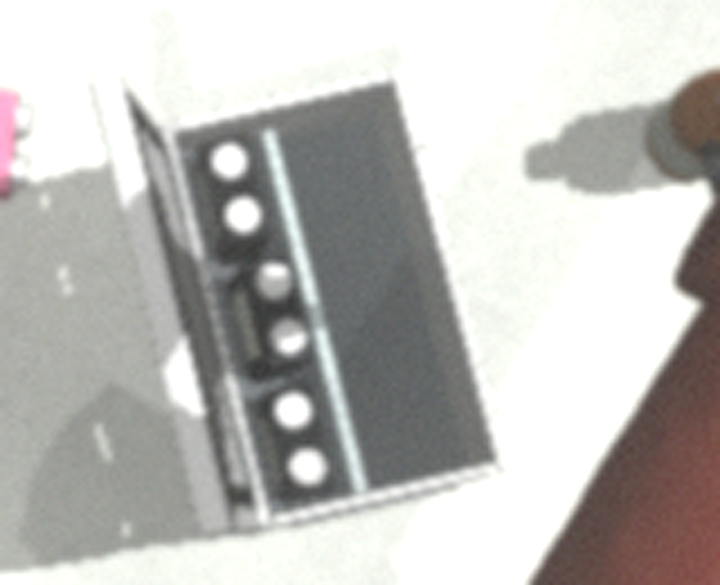

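The picture shows the pushed cassette's caps at (275,280) and (290,335), about 8 mm to the rib side of the standing row. A strip of its label at (245,320) is still visible, so it may still be leaning. I'll measure and enlarge.

Run:
```python
from h import *
b=bot.grab_frame('top')
cv2.imwrite('pics/t3.png',cv2.convertScaleAbs(cv2.resize(b[140:235,270:330,::-1],None,fx=6,fy=6,interpolation=2),alpha=1.8))
for n,u,v in(('t',275,280),('t',290,335),('a',230,160),('a',242,215),('b',293,410),('b',307,467)):
    print(n,[np.round(L(ray('top',u/4.5+240,v/4.5+120,z))*1e3) for z in(.09,.097)])
def lab(th,y0):  # label +y face, upright test: project top edges
    return
for th in(0,.1,.2,.3):
  # pivot bottom -y edge on floor; cap centre 
  f=lambda y,z:(np.cos(th)*y-np.sin(th)*z, np.cos(th)*z+np.sin(th)*y+.012)
  c=f(.015,.085)
  py=.028-c[0]
  print(th,'pivot y',round(py,4),[np.round((np.array(proj('top',W(.002,py+f(*q)[0],f(*q)[1])))-[270,140])*6) for q in((.015,.085),(.03,.075),(.03,.0),(0,.075))])
```

```text
t [array([21., 26., 90.]), array([20., 26., 97.])]
t [array([-16.,  25.,  90.]), array([-16.,  26.,  97.])]
a [array([103.,  35.,  90.]), array([101.,  35.,  97.])]
a [array([66., 36., 90.]), array([65., 37., 97.])]
b [array([-62.,  35.,  90.]), array([-62.,  36.,  97.])]
b [array([-99.,  35.,  90.]), array([-99.,  36.,  97.])]
0 pivot y 0.013 [array([193., 290.]), array([160., 301.]), array([148., 322.]), array([221., 286.])]
0.1 pivot y 0.0216 [array([193., 290.]), array([159., 300.]), array([133., 325.]), array([219., 287.])]
0.2 pivot y 0.0302 [array([193., 290.]), array([157., 300.]), array([117., 328.]), array([216., 288.])]
0.3 pivot y 0.0388 [array([193., 290.]), array([156., 300.]), array([102., 331.]), array([213., 289.])]
```

View pics/t3.png

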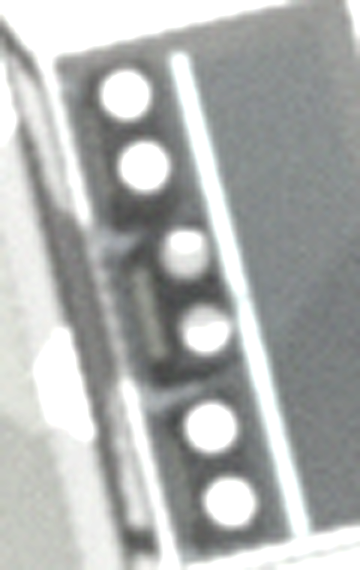

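The label strip is about 14 mm wide, against about 5 mm if upright. The cap position matches a remaining lean of about 0.2 rad, with the foot jammed against the step. I'll push again, farther.

```bash
python3 -m jog '[{"xyz":[-0.005,0.05,0],"spin":0},{"xyz":[-0.01,0.1,-0.03],"spin":0},{"xyz":[-0.015,0.14,-0.07],"spin":0},{"xyz":[-0.018,0.158,-0.11],"spin":0},{"xyz":[-0.018,0.158,-0.15],"spin":0},{"xyz":[-0.018,0.158,-0.19],"spin":0},{"xyz":[-0.018,0.158,-0.22],"spin":0},{"xyz":[-0.018,0.158,-0.244],"spin":0},{"xyz":[-0.018,0.158,-0.244],"spin":0},{"xyz":[-0.021,0.17,-0.244],"spin":0},{"xyz":[-0.024,0.182,-0.244],"spin":0},{"xyz":[-0.027,0.194,-0.244],"spin":0}]' && python3 -m jog '[{"xyz":[-0.001,0.004,0],"spin":0},{"xyz":[-0.002,0.007,0],"spin":0},{"xyz":[-0.0025,0.01,0],"spin":0},{"xyz":[-0.003,0.012,0],"spin":0},{"xyz":[-0.0035,0.014,0],"spin":0},{"xyz":[-0.004,0.016,0],"spin":0},{"xyz":[-0.0045,0.018,0],"spin":0},{"xyz":[-0.005,0.02,0],"spin":0},{"xyz":[-0.005,0.02,0],"spin":0}]'; python3 -c "
from h import *
s=bot.read_state();print(L(s['eef_pos'])*1e3,s['contact_force'])"
```

```text
t: 8.12
eef_pos: [0.5877, -0.0936, 0.0706]
orientation: [0.992, 0.123, 0.001, 0.0]
contact_force: [-0.1, 0.6, -0.3]
width: 0.0002
finger_force: 0.0
t: 9.25
eef_pos: [0.5827, -0.0748, 0.0698]
orientation: [0.992, 0.123, 0.001, 0.0]
contact_force: [0.9, -1.5, 2.1]
width: -0.0003
finger_force: 1.0
[ 3.84662453 14.78971202 69.82911259] [ 0.88672543 -1.47805844  2.14497844]
```

```bash
python3 -m jog '[{"xyz":[0.002,-0.008,0],"spin":0},{"xyz":[0.005,-0.02,0],"spin":0},{"xyz":[0.01,-0.05,0],"spin":0},{"xyz":[0.01,-0.05,0.02],"spin":0},{"xyz":[0.01,-0.05,0.06],"spin":0},{"xyz":[0.01,-0.05,0.1],"spin":0},{"xyz":[0.01,-0.05,0.15],"spin":0},{"xyz":[0.01,-0.07,0.2],"spin":0},{"xyz":[0.02,-0.12,0.24],"spin":0},{"xyz":[0.03,-0.17,0.25],"spin":0},{"xyz":[0.03,-0.21,0.25],"spin":0},{"xyz":[0.03,-0.21,0.25],"spin":0}]'
python3 - <<'E'
from h import *
b=bot.grab_frame('top')
cv2.imwrite('pics/t4.png',cv2.convertScaleAbs(cv2.resize(b[140:235,270:330,::-1],None,fx=6,fy=6,interpolation=2),alpha=1.8))
E
```

```text
t: 10.75
eef_pos: [0.6118, -0.2869, 0.3197]
orientation: [0.993, 0.121, 0.0, -0.0]
contact_force: [0.1, -0.6, -0.5]
width: -0.0002
finger_force: 0.0
```

View pics/t4.png

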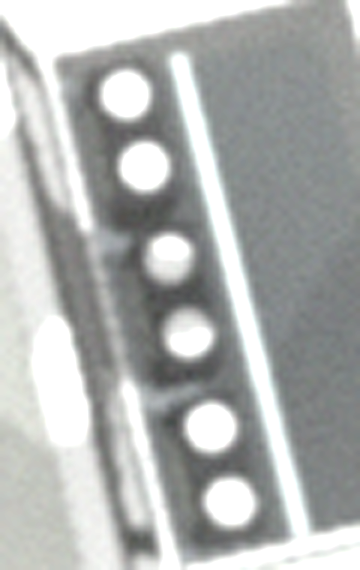

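Caps are now at (170,257) and (188,333), in line with the neighbours' caps, and the label strip is gone. I'll check numerically against the standing ones with a brightness profile across each cassette.

Run:
```python
from h import *
b=bot.grab_frame('top').astype(np.float32)
g=cv2.cvtColor(b.astype(np.uint8),cv2.COLOR_RGB2GRAY).astype(np.float32)
ys=np.arange(0,76,3)
print(ys)
for x0 in(83.,2,-80.5):
    r=[]
    for y in ys:
        uv=np.array([proj('top',W((x0+d)/1e3,y/1e3,.087)) for d in np.arange(-5,6,2)],np.float32)
        r.append(cv2.remap(g,uv[None,:,0],uv[None,:,1],cv2.INTER_LINEAR).mean())
    print(x0,np.round(r).astype(int))
for n in ((125,94),(143,165),(170,257),(188,333),(210,428),(229,500)):
    # refined cap centroid
    u,v=n[0]/6+270,n[1]/6+140
    p=g[int(v)-6:int(v)+8,int(u)-6:int(u)+8]; m=np.clip(p-75,0,None)
    yy,xx=np.mgrid[int(v)-6:int(v)+8,int(u)-6:int(u)+8]; w=m*(np.hypot(xx-u,yy-v)<5.5)
    print(n,np.round(L(ray('top',(xx*w).sum()/w.sum(),(yy*w).sum()/w.sum(),.097))*1e3,1))
```

```text
[ 0  3  6  9 12 15 18 21 24 27 30 33 36 39 42 45 48 51 54 57 60 63 66 69
 72 75]
83.0 [ 94 134 167 155 113  82  71  66  65  70  80  87  89  83  74  63  57  60
  68  71  72  84 115 139 125 115]
2 [ 91 134 166 152 108  76  66  58  50  51  55  58  58  54  50  48  48  55
  64  64  66  72  89  98  83  70]
-80.5 [ 90 131 158 140 100  76  70  65  60  60  65  70  72  69  63  59  55  60
  69  72  72  87 125 144 123 116]
(125, 94) [102.5  36.7  97. ]
(143, 165) [66.5 36.7 97. ]
(170, 257) [22.5 35.6 97. ]
(188, 333) [-17.6  35.7  97. ]
(210, 428) [-61.3  36.4  97. ]
(229, 500) [-97.3  36.2  97. ]
```

All three cassettes give the same profile, and the cap rows agree to 1 mm, so the cassette is upright. Now the lid: over its top (edge z about 0.26) to the +y side.

```bash
python3 -m jog '[{"xyz":[-0.004,0.02,0],"spin":0},{"xyz":[-0.012,0.06,0],"spin":0},{"xyz":[-0.02,0.1,0],"spin":0},{"xyz":[-0.028,0.145,0],"spin":0},{"xyz":[-0.036,0.19,0],"spin":0},{"xyz":[-0.045,0.235,0],"spin":0},{"xyz":[-0.054,0.28,0],"spin":0},{"xyz":[-0.063,0.325,0],"spin":0},{"xyz":[-0.07,0.36,0],"spin":0},{"xyz":[-0.072,0.37,-0.02],"spin":0},{"xyz":[-0.072,0.37,-0.05],"spin":0},{"xyz":[-0.072,0.37,-0.084],"spin":0}]' && python3 -m jog '[{"xyz":[0.002,-0.01,0],"spin":0},{"xyz":[0.005,-0.02,0],"spin":0},{"xyz":[0.007,-0.03,0],"spin":0},{"xyz":[0.01,-0.04,0],"spin":0},{"xyz":[0.012,-0.05,0],"spin":0},{"xyz":[0.015,-0.06,0],"spin":0},{"xyz":[0.018,-0.071,0.004],"spin":0},{"xyz":[0.018,-0.071,0.004],"spin":0}]'; python3 -c "
from h import *
s=bot.read_state();print(L(s['eef_pos'])*1e3)"
```

```text
t: 12.35
eef_pos: [0.5393, 0.0861, 0.2336]
orientation: [0.992, 0.123, -0.0, 0.0]
contact_force: [0.3, 0.0, -0.0]
width: -0.0003
finger_force: 0.0
t: 13.35
eef_pos: [0.5583, 0.013, 0.239]
orientation: [0.993, 0.122, -0.0, 0.001]
contact_force: [0.0, -0.1, -0.1]
width: -0.0
finger_force: 0.0
[  1.61272268 105.92482481 238.95257676]
```

```bash
python3 -m jog '[{"xyz":[0.003,-0.012,0],"spin":0},{"xyz":[0.006,-0.024,0],"spin":0},{"xyz":[0.0085,-0.034,-0.001],"spin":0},{"xyz":[0.011,-0.0435,-0.003],"spin":0},{"xyz":[0.0135,-0.053,-0.006],"spin":0},{"xyz":[0.016,-0.0625,-0.009],"spin":0},{"xyz":[0.018,-0.072,-0.0135],"spin":0}]'; python3 -c "
from h import *
s=bot.read_state();print(L(s['eef_pos'])*1e3)
cv2.imwrite('pics/s5.png',cv2.resize(bot.grab_frame('scene')[60:230,150:330,::-1],None,fx=3,fy=3))"
```

```text
t: 14.22
eef_pos: [0.5768, -0.0584, 0.2259]
orientation: [0.992, 0.123, 0.001, 0.0]
contact_force: [1.7, 1.5, 3.1]
width: 0.0002
finger_force: 1.2
[  2.13049859  32.11111919 225.86397922]
```

View pics/s5.png

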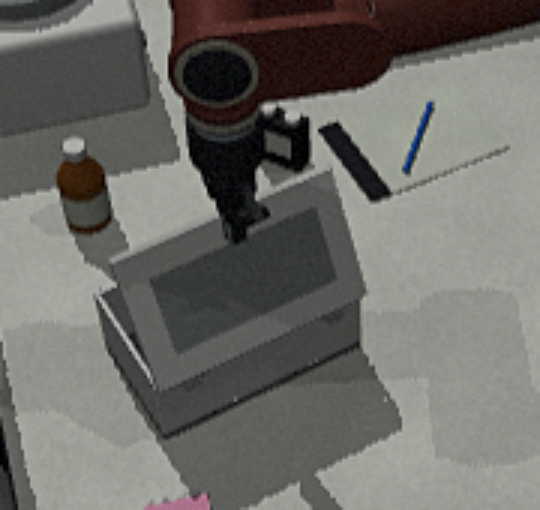

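The lid is about 0.95 rad open and following, with the fingertip at (235,240) on the outer face near the free edge. Continuing the arc, slowing at the end.

```bash
python3 -m jog '[{"xyz":[0.002,-0.009,-0.005],"spin":0},{"xyz":[0.004,-0.0165,-0.011],"spin":0},{"xyz":[0.006,-0.025,-0.017],"spin":0},{"xyz":[0.008,-0.032,-0.024],"spin":0},{"xyz":[0.01,-0.039,-0.031],"spin":0},{"xyz":[0.0115,-0.0455,-0.039],"spin":0},{"xyz":[0.013,-0.0515,-0.047],"spin":0},{"xyz":[0.014,-0.056,-0.056],"spin":0},{"xyz":[0.0155,-0.061,-0.065],"spin":0},{"xyz":[0.0165,-0.065,-0.074],"spin":0},{"xyz":[0.017,-0.067,-0.08],"spin":0}]' && python3 -m jog '[{"xyz":[0,-0.001,-0.003],"spin":0},{"xyz":[0.0005,-0.002,-0.006],"spin":0},{"xyz":[0.0005,-0.002,-0.009],"spin":0},{"xyz":[0.0005,-0.003,-0.012],"spin":0},{"xyz":[0.001,-0.003,-0.015],"spin":0},{"xyz":[0.001,-0.003,-0.018],"spin":0},{"xyz":[0.001,-0.004,-0.02],"spin":0},{"xyz":[0.001,-0.004,-0.022],"spin":0},{"xyz":[0.001,-0.004,-0.0235],"spin":0},{"xyz":[0.001,-0.004,-0.0235],"spin":0}]'
```

```text
t: 15.65
eef_pos: [0.593, -0.1248, 0.1447]
orientation: [0.992, 0.123, -0.0, -0.0]
contact_force: [-0.7, -0.5, 1.8]
width: -0.0001
finger_force: 0.5
t: 16.9
eef_pos: [0.5941, -0.1286, 0.1221]
orientation: [0.992, 0.123, -0.0, -0.0]
contact_force: [0.2, -0.1, 0.0]
width: -0.0004
finger_force: 0.1
```

```bash
python3 -m jog '[{"xyz":[0,0,-0.001],"spin":0},{"xyz":[0,0,-0.002],"spin":0},{"xyz":[0,0,-0.003],"spin":0},{"xyz":[0,0,-0.003],"spin":0}]'; python3 -m jog '[{"xyz":[0,0,-0.001],"spin":0},{"xyz":[0,0,-0.002],"spin":0},{"xyz":[0,0,-0.002],"spin":0}]'
```

```text
t: 17.4
eef_pos: [0.5942, -0.1286, 0.122]
orientation: [0.992, 0.123, -0.0, -0.0]
contact_force: [-7.0, 1.2, 13.0]
width: 0.0004
finger_force: 6.3
t: 17.77
eef_pos: [0.5943, -0.1287, 0.1219]
orientation: [0.992, 0.123, -0.001, -0.0]
contact_force: [-11.4, 3.0, 20.8]
width: 0.0002
finger_force: 10.3
```

The tip stops firmly at z 0.122, which is the shut lid's top surface. I'll retreat straight up and check.

```bash
python3 -m jog '[{"xyz":[0,0,0.006],"spin":0},{"xyz":[0,0,0.02],"spin":0},{"xyz":[0,0,0.05],"spin":0},{"xyz":[0,0,0.09],"spin":0},{"xyz":[0,0,0.13],"spin":0},{"xyz":[0.01,-0.04,0.15],"spin":0},{"xyz":[0.02,-0.08,0.15],"spin":0},{"xyz":[0.02,-0.08,0.15],"spin":0},{"xyz":[0.02,-0.08,0.15],"spin":0}]'; python3 -c "
from h import *
cv2.imwrite('pics/s6.png',cv2.resize(bot.grab_frame('scene')[60:270,130:330,::-1],None,fx=2.8,fy=2.8))"
```

```text
t: 18.9
eef_pos: [0.614, -0.2083, 0.2668]
orientation: [0.992, 0.123, -0.0, -0.001]
contact_force: [0.2, 0.7, -0.1]
width: -0.0
finger_force: 0.0
```

View pics/s6.png

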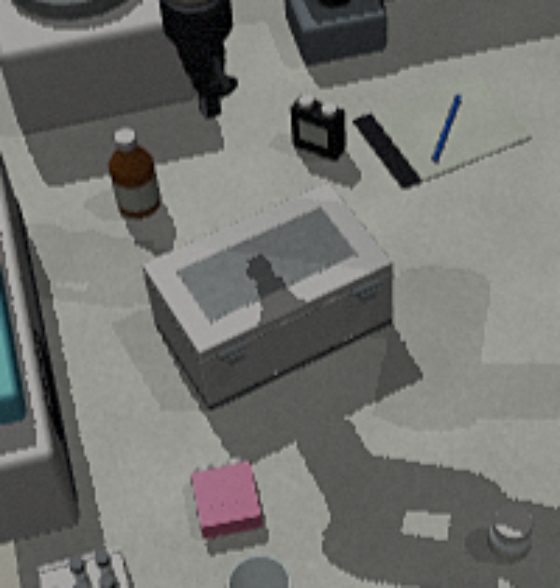

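The picture shows the lid flat and shut on the chiller at (270,270), the gripper clear at (210,90), and the bystanders where they were.

```bash
python3 -c "
from plant import bot
print(bot.close_job())"
```

```text
the job is handed in; nothing more can be done
None
```

The tipped cassette is back upright in its lane with the other two still standing, the chiller lid is fully shut without a slam, and the job was handed in at about 19 s with nothing else touched.

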